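# Seal the dry box lid corner by corner

### The arm

A 6-joint arm with a two-finger parallel gripper is mounted at the origin on a cart in front of the work surface, level with it; the furniture and walls round the work are solid. World frame = base frame: x ahead of the robot, y to its left, z up, the work surface at z = 0. Lengths are in mm, angles in rad, forces in N, time in s.
With the tool pointing down it reaches from about 275 to 1000 mm from the base axis. Payload 8.4 kg.
Tool frame: the origin (TCP) lies midway between the tips of the shut fingers; the grasp point (between the pads) lies 19 mm behind it; z points along the fingers, y is the direction in which the jaws open and shut (so a half turn about z gives the same grasp; the last joint's range is limited). The gripper opens to 85 mm and grips with 20 to 120 N. Pads are 22 mm wide; open, the fingers measure 114 mm over their backs; the gripper's body (76 mm by 85 mm) begins 54 mm behind the grasp point. The pads swing forward as they close: fully open they stand 13 mm farther back than shut.
Start: joints at [-1.247, 0.353, 1.633, -0, 1.155, -0.002], TCP at [200.04, -592.125, 231.281] pointing down, gripper open.
Joint ranges: [-2.63, 2.63], [-0.92, 2.1], [0.06, 2.66], [-1.3, 4.44], [0, 2.69], [-3.02, 3.02]. Speed limits (rad/s): [2.22, 2.22, 2.79, 3.14, 3.14, 3.14].

### API

Orientations are given as [roll, pitch, yaw] about the fixed x, y, z axes, in that order (R = Rz(yaw) Ry(pitch) Rx(roll)).
In Python, from rig import r gives the robot as it stands.
- The arm moves only by the tool play_rows, never from a script. Its argument "moves" is a list of rows, each a list of 3 entries, a list of its own where there are three numbers: the turn, a rotation vector about the tool's x, y, z in degrees, then the shift along the tool's x, y, z in mm, then the opening, from 0 (shut) to 1 (fully open). A call has 1 to 20 rows; each row is the pose to reach, as a shift and turn from the pose measured when the call began, along the tool's axes at that moment; what a row does not reach only later rows make up. A row lasts 1/10 s, in which the tool goes at most 50 mm and 8.59 degrees, less where a joint would pass 70% of its speed; a pose out of reach is approached as far as the arm can. A call with a gripper value outside its range is refused whole. The fingers move at their own pace and stop on an object; "newtons" is the grip in N (left out, the last holds). Time passes only in rows, so rows that repeat a pose let the fingers close. It gives the time, the measured TCP pose, the force and the opening at its end, in the units of the state.
- r.sense(): the state, without advancing time (a new reading comes with each control period).
- r.grab_frame(name): name is "side" or "top" or "wrist"; returns a dict with "color" (384x512x3 uint8, red, green, blue), "K" (3x3 intrinsics, pixels), "rvec" (rotation vector, rad) and "tvec" (3), from world to camera coordinates, as OpenCV has them; the wrist camera has in their place "T_tool_cam" (4x4, takes a point from camera to tool coordinates, whose origin is the TCP and whose axes are the flange's). Camera axes: x right, y down, z forward; pixel columns grow to the right and rows downward; lengths in mm; the calibration is good to about 2 mm. A picture is of the moment at which its call begins: read the wrist's pose just before it. There is no depth.
- r.sign_off(): hands the job in, once; it reports no verdict.
Trained networks look in a picture, given as the dict that the camera call returned (one of the last four; its "shot" number tells which), for a name from the list of things; names that differ only in an ending like _2 or _b are one class to them, and where a whole thing is asked for, a point or a joint stands for the part that bears it (a point fixed in the world has none). Each returns a list of dicts, best first, with "conf" (0 to 1); they miss things now and then, are a little off and sometimes report something else, mostly with a low value. They report only what shows in the picture. A call takes as long as a camera call.
- r.silhouettes(picture, name): "mask" (384x512 bool, what is visible of it) and "location" ([column, row] in pixels, amid what is visible of it).
The state is a dict: "clock": time; "qpos": joint angles; "qvel": joint speeds; "joint_efforts": joint torques, N m; "eef_pos": TCP position; "tcp_rot": TCP orientation; "contact_force": force on the tool from outside, world axes, zero at the start; "wrist_torque": the same for the moment, N m; "opening": opening from 0.0 (shut) to 1.0 (fully open).
Only numpy, scipy, OpenCV 4.12 (cv2) and the standard library are available. Lean on these libraries where they do the work, as an engineer would, in place of code of your own. Each camera call takes 0.05 s, during which the arm holds its last target.

### The job

One of the two small dry boxes on the bench has a lid that still stands proud on its black rubber gasket. Press that lid down corner by corner, one corner at a time and each one fully, until it sits flat and home on the rim all round, like the lid of the box that is already sealed.

Things in the scene. Friction and masses are not known exactly. Their poses are not given: they have to be found in the camera images.
- dry_box: The box to be sealed: open aluminium box fixed to the worktop, outside 106 mm (x) by 136 mm (y), walls 8 mm, rim 60 mm above its underside; round white dial on its front (-x) wall. Origin: centre of its underside, on the worktop; z up, +y is its left. A black rubber gasket in four segments, one round each corner, stands in its walls, at first 8 mm above the rim, with the lid on it.
- lid: Loose white lid on the box's gasket: plate 110 (x) by 140 (y) by 8 mm, 0.15 kg, vent plug 5 mm high in the middle, flat round thumb spots near the corners at x +-40, y +-54 mm; a tongue below keeps it centred. Origin: centre of the plate's underside, 68 mm above the worktop at first, 60 when home. Pressing one corner tilts it up to 7 degrees and lifts the opposite corner up to 8 mm; it may rock.
- sealed_box: The twin of the dry box, same sizes, fixed to the worktop, its lid already sealed down (no black gasket band to be seen, top of the plate 69 mm above the worktop); it needs nothing more. The two boxes may swap places. Origin: centre of its underside, on the worktop.
- microscope: The bench's fixed microscope, an obstacle between the two places where the boxes stand: white stand, black eyepieces leaning to the robot. It fills x 0.52 to 0.85, y -0.11 to 0.08 (world, m) and is 0.35 m tall: go round its robot side, with the hand drawn back to x below 0.40, when crossing from one side to the other. Origin: on the worktop, near the middle of its foot.
- gasket_front_left (a joint): How far the gasket segment under the lid's front left corner (-x, +y in the box's frame) is pressed down: 0 m at first, 0.008 m when the lid's corner is home on the rim. It yields to about 6 N pressed on the thumb spot above it, and stays where it was pushed to.
- gasket_front_right (a joint): How far the gasket segment under the lid's front right corner (-x, -y in the box's frame) is pressed down: 0 m at first, 0.008 m when the lid's corner is home on the rim. It yields to about 6 N pressed on the thumb spot above it, and stays where it was pushed to.
- gasket_back_left (a joint): How far the gasket segment under the lid's back left corner (+x, +y in the box's frame) is pressed down: 0 m at first, 0.008 m when the lid's corner is home on the rim. It yields to about 6 N pressed on the thumb spot above it, and stays where it was pushed to.
- gasket_back_right (a joint): How far the gasket segment under the lid's back right corner (+x, -y in the box's frame) is pressed down: 0 m at first, 0.008 m when the lid's corner is home on the rim. It yields to about 6 N pressed on the thumb spot above it, and stays where it was pushed to.

How it is judged (in metres and radians):
On the way, in this order (a step that is already met when the one before it is completed fails the run):
1. exactly one of the lid's corners pressed down (its gasket segment down by more than 5.5 mm of 8), the others still up (((value of joint gasket_front_left above 0.0055 m and value of joint each of gasket_front_right, gasket_back_left, gasket_back_right below 0.0055 m) or (value of joint each of gasket_front_left, gasket_back_left, gasket_back_right below 0.0055 m and value of joint gasket_front_right above 0.0055 m) or (value of joint each of gasket_front_left, gasket_front_right, gasket_back_right below 0.0055 m and value of joint gasket_back_left above 0.0055 m) or (value of joint each of gasket_front_left, gasket_front_right, gasket_back_left below 0.0055 m and value of joint gasket_back_right above 0.0055 m))), for 0.2 s.
2. exactly two of the lid's corners pressed down (its gasket segment down by more than 5.5 mm of 8), the others still up (((value of joint each of gasket_front_left, gasket_front_right above 0.0055 m and value of joint each of gasket_back_left, gasket_back_right below 0.0055 m) or (value of joint each of gasket_front_left, gasket_back_left above 0.0055 m and value of joint each of gasket_front_right, gasket_back_right below 0.0055 m) or (value of joint each of gasket_front_left, gasket_back_right above 0.0055 m and value of joint each of gasket_front_right, gasket_back_left below 0.0055 m) or (value of joint each of gasket_front_left, gasket_back_right below 0.0055 m and value of joint each of gasket_front_right, gasket_back_left above 0.0055 m) or (value of joint each of gasket_front_left, gasket_back_left below 0.0055 m and value of joint each of gasket_front_right, gasket_back_right above 0.0055 m) or (value of joint each of gasket_front_left, gasket_front_right below 0.0055 m and value of joint each of gasket_back_left, gasket_back_right above 0.0055 m))), for 0.2 s.
3. exactly three of the lid's corners pressed down (its gasket segment down by more than 5.5 mm of 8), the others still up (((value of joint each of gasket_front_left, gasket_front_right, gasket_back_left above 0.0055 m and value of joint gasket_back_right below 0.0055 m) or (value of joint each of gasket_front_left, gasket_front_right, gasket_back_right above 0.0055 m and value of joint gasket_back_left below 0.0055 m) or (value of joint each of gasket_front_left, gasket_back_left, gasket_back_right above 0.0055 m and value of joint gasket_front_right below 0.0055 m) or (value of joint gasket_front_left below 0.0055 m and value of joint each of gasket_front_right, gasket_back_left, gasket_back_right above 0.0055 m))), for 0.2 s.
At the end, for the whole second after the job is handed in: All four gasket segments are down by more than 5.5 mm of 8; the lid lies at rest on the dry box, within 10 mm of its centre, flat within 2 degrees, its underside no more than 2.5 mm above the rim (value of joint each of gasket_front_left, gasket_front_right, gasket_back_left, gasket_back_right above 0.0055 m and z of lid in the frame of dry_box between 0.057 and 0.0625 m and horizontal distance between lid and dry_box below 0.01 m and angle between lid's own z axis and vertical below 0.035 rad and linear speed of lid below 0.02 m/s); the robot touches nothing.
It also fails if it takes over 56 s, if anything falls off the work surface, if the arm or the gripper's body presses on something with over 40 N, if the wrist force passes 120 N, or if a joint passes its speed limit or range.

## Working session

There is one attempt and no reset: what is moved stays moved. The work goes in short steps, Python scripts to look and compute and a tool call to move; the robot and the scene stay as the last step left them, time stands still between calls to the robot, and variables do not carry over. Pictures are saved under pics/ and viewed, and the job is handed in when it is done.

Besides the shell and the picture viewer there is one more tool, called after "Request:" as name(argument=value, ...) on one line, values as JSON. play_rows: Moves the arm, as the interface text tells. Its arguments: {"type":"object","properties":{"moves":{"type":"array"},"newtons":{"type":"number"}},"required":["moves"]}

```bash
ls; mkdir -p pics; python3 - <<'E'
from rig import r
import cv2,pickle
s=r.sense(); print(s)
for n in ["side","top","wrist"]:
    f=r.grab_frame(n); cv2.imwrite(f"pics/{n}0.png",f["color"][:,:,::-1])
    print(n,{k:v for k,v in f.items() if k!="color"})
    for o in ["dry_box","sealed_box","lid","microscope"]:
        print(o,[(round(d["conf"],2),d["location"],int(d["mask"].sum())) for d in r.silhouettes(f,o)])
    pickle.dump(f,open(f"pics/{n}0.pkl","wb"))
E
```

```text
pics
{'clock': 0.0, 'qpos': array([-1.24740339e+00,  3.53659871e-01,  1.63413457e+00, -1.25817503e-06,
        1.15516632e+00, -2.37839634e-03]), 'qvel': array([ 0.00019338, -0.00053416, -0.00034644,  0.00038042, -0.00055311,
        0.00050407]), 'joint_efforts': array([ 2.08784641e-04, -6.05257630e+01, -3.42069054e+01,  1.89215342e-05,
        9.38325509e-03, -4.09258257e-05]), 'eef_pos': array([ 199.8892215 , -591.68188759,  230.55415995]), 'tcp_rot': array([-3.14022455e+00, -2.10352518e-06,  3.25771841e-01]), 'contact_force': array([-0.98788344, -0.4207622 , -0.1580125 ]), 'wrist_torque': array([ 0.01136605,  0.00795372, -0.00730116]), 'opening': 0.9995946815653785}
side {'K': array([[404.13024426,   0.        , 252.3630925 ],
       [  0.        , 404.13024426, 198.3799072 ],
       [  0.        ,   0.        ,   1.        ]]), 'rvec': array([ 0.76841264, -2.59796004,  1.13547706]), 'tvec': array([499.19925944, 281.75640431, 870.73199083]), 'shot': 1}
dry_box [(0.83, [231.4, 308.6], 1297)]
sealed_box [(0.74, [327.1, 160.5], 1842)]
lid [(0.65, [225.5, 283.0], 2982)]
microscope [(
[... 331 characters left out ...]
[(0.57, [187.3, 222.7], 152)]
sealed_box [(0.75, [376.8, 212.7], 2829)]
lid [(0.76, [159.1, 215.5], 2621)]
microscope []
wrist {'K': array([[292.90590753,   0.        , 257.60775552],
       [  0.        , 292.90590753, 193.22801923],
       [  0.        ,   0.        ,   1.        ]]), 'T_tool_cam': array([[ 1.76202251e-04, -9.51413525e-01, -3.07916018e-01,
         7.87295153e+01],
       [ 9.99999984e-01,  1.72287946e-04,  3.98977815e-05,
        -7.06070349e-01],
       [ 1.50909294e-05, -3.07916020e-01,  9.51413540e-01,
        -1.42685940e+02],
       [ 0.00000000e+00,  0.00000000e+00,  0.00000000e+00,
         1.00000000e+00]]), 'shot': 3}
dry_box []
sealed_box []
lid []
microscope []
```

View pics/side0.png

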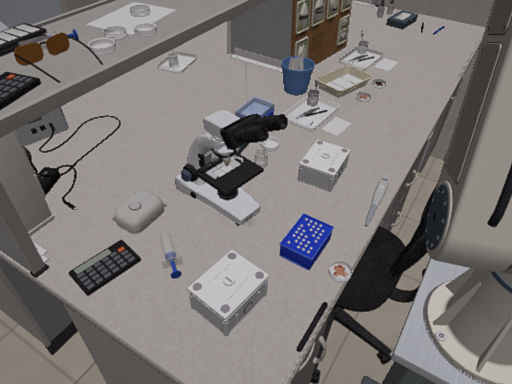

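View pics/top0.png

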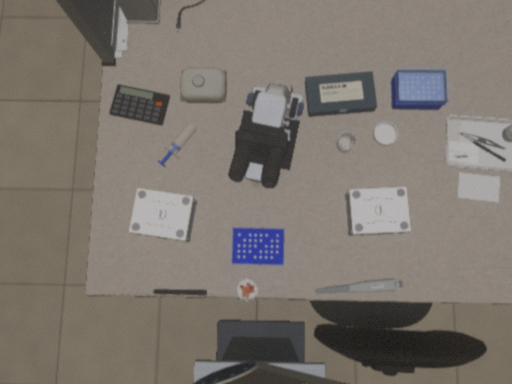

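The side view shows one box near (228,285) and the other near (325,163). The top view shows them at (161,215) and (378,211). I'll zoom in to see which one has the black band, and fit the lid poses.

```bash
cat > h.py <<'E'
import numpy as np,cv2
def proj(f,P):
    return cv2.projectPoints(np.asarray(P,float).reshape(-1,3),f["rvec"],f["tvec"],f["K"],None)[0].reshape(-1,2)
def ray(f,px,z):
    R=cv2.Rodrigues(f["rvec"])[0]; c=-R.T@f["tvec"]
    d=R.T@np.linalg.inv(f["K"])@np.array([px[0],px[1],1.]); return c+d*(z-c[2])/d[2]
E
python3 - <<'E'
import pickle,cv2,numpy as np
from h import *
S=pickle.load(open("pics/side0.pkl","rb"));T=pickle.load(open("pics/top0.pkl","rb"))
a=cv2.resize(S["color"][235:335,175:285],None,fx=5,fy=5,interpolation=cv2.INTER_CUBIC)
b=cv2.resize(S["color"][130:200,285:365],None,fx=5,fy=5,interpolation=cv2.INTER_CUBIC)
c=cv2.resize(T["color"][175:255,115:210],None,fx=4,fy=4,interpolation=cv2.INTER_CUBIC)
d=cv2.resize(T["color"][175:255,335:425],None,fx=4,fy=4,interpolation=cv2.INTER_CUBIC)
for n,i in zip("abcd",[a,b,c,d]): cv2.imwrite(f"pics/z{n}.png",i[:,:,::-1])
for p in [(161,215),(378,211)]: print(ray(T,p,76))
for p in [(228,285),(325,163)]: print(ray(S,p,76))
E
```

```text
[496.73255243 242.91001229  76.        ]
[ 514.52371312 -276.95346138   76.        ]
[494.11568142 251.83155705  76.        ]
[ 500.46778174 -242.38901611   76.        ]
```

```bash
python3 - <<'E'
import cv2,numpy as np
a=cv2.imread("pics/za.png");b=cv2.imread("pics/zb.png")
h=500;im=np.zeros((h,a.shape[1]//1+0,3),np.uint8)
cv2.imwrite("pics/ab.png",np.hstack([cv2.resize(a,(400,364)),cv2.resize(b,(400,364))]))
c=cv2.imread("pics/zc.png");d=cv2.imread("pics/zd.png")
cv2.imwrite("pics/cd.png",np.hstack([c,d]))
E
```

```text
(no output)
```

View pics/ab.png

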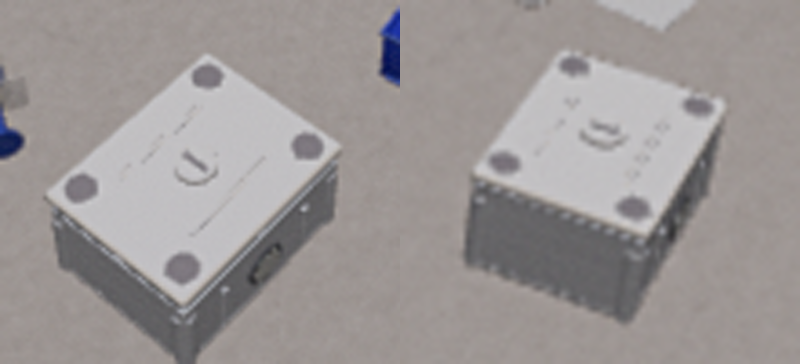

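View pics/cd.png

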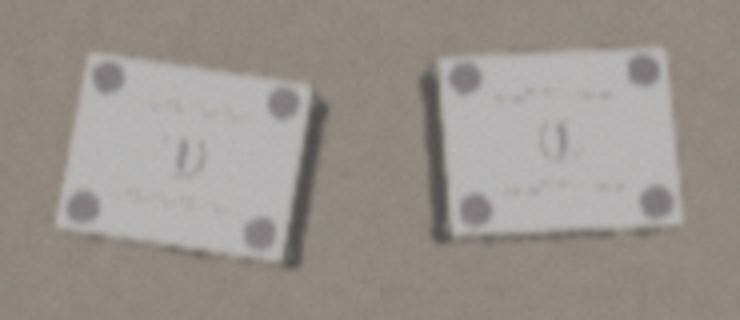

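In the side zoom, the left box (y>0) shows a dark band under its lid and the right one shows none. I'll check this by triangulating the thumb spots.

```bash
python3 - <<'E'
import pickle,cv2,numpy as np
from h import *
from scipy.optimize import least_squares
S=pickle.load(open("pics/side0.pkl","rb"));T=pickle.load(open("pics/top0.pkl","rb"))
def spots(f,guess):
    g=cv2.cvtColor(f["color"],cv2.COLOR_RGB2GRAY).astype(float)
    out=[]
    for (x,y) in guess:
        x0,y0=int(round(x)),int(round(y));R=5
        w=g[y0-R:y0+R+1,x0-R:x0+R+1]; yy,xx=np.mgrid[y0-R:y0+R+1,x0-R:x0+R+1]
        m=np.clip(185-w,0,60)*(np.hypot(xx-x,yy-y)<5); 
        out.append(((m*xx).sum()/m.sum(),(m*yy).sum()/m.sum()))
    return np.array(out)
# zoom factors
za=lambda p:(175+p[0]*110/400,235+p[1]*100/364)
zb=lambda p:(285+(p[0]-400)*80/400,130+p[1]*70/364)
zc=lambda p:(115+p[0]/4,175+p[1]/4)
zd=lambda p:(335+(p[0]-380)/4,175+p[1]/4)
# order FL,FR,BL,BR
L=dict(side=[za(p) for p in [(183,268),(308,146),(82,187),(207,76)]],top=[zc(p) for p in [(83,208),(260,234),(108,77),(284,103)]])
Rr=dict(side=[zb(p) for p in [(633,208),(697,106),(505,162),(574,66)]],top=[zd(p) for p in [(476,211),(657,203),(465,78),(643,71)]])
B=np.array([[-40,54,0],[-40,-54,0],[40,54,0],[40,-54,0]],float)
for n,G in (("left",L),("right",Rr)):
    s=np.array(G["side"]);t=np.array(G["top"])
    print(n,"moved px",np.abs(spots(T,t)-t).max().round(2),np.abs(spots(S,s)-s).max().round(2))
    def f(p,which):
        c,si=np.cos(p[3]),np.sin(p[3]);P=B@np.array([[c,-si,0],[si,c,0],[0,0,1]]).T+p[:3]
        e=[]
        if "t" in which:e.append((proj(T,P)-t).ravel())
        if "s" in which:e.append((proj(S,P)-s).ravel())
        return np.concatenate(e)
    y0=245 if n=="left" else -270
    for w in ("t","s","ts"):
        q=least_squares(f,[500,y0,76,0.],args=(w,),x_scale=[10,10,10,.1]);print(w,q.x.round(3),"rms",np.sqrt((q.fun**2).mean()).round(2))
E
```

```text
left moved px 0.38 0.69
t [ 4.99384e+02  2.42697e+02  7.86110e+01 -1.31000e-01] rms 0.06
s [ 4.99279e+02  2.41003e+02  7.45210e+01 -1.35000e-01] rms 0.1
ts [ 4.98792e+02  2.42673e+02  7.71940e+01 -1.33000e-01] rms 0.25
right moved px 0.44 1.47
t [ 5.17642e+02 -2.83429e+02  6.97430e+01  6.10000e-02] rms 0.12
s [ 5.19124e+02 -2.90011e+02  6.42160e+01  6.10000e-02] rms 0.06
ts [ 5.17445e+02 -2.83688e+02  6.90430e+01  6.10000e-02] rms 0.15
```

The triangulated plate-top heights agree with the picture. The left lid is at 77 mm, so it is proud (76 expected). The right lid is at 69 mm, so it is sealed. The dry box is therefore at about (499, 242.5) with yaw −0.133. Next I'll plan the transit.

```bash
cat >> h.py <<'E'
from scipy.spatial.transform import Rotation as Ro
C=np.array([499.,242.5]);YAW=-0.133
def spot(n):
    p=np.array([-40 if n[0]=="F" else 40, 54 if n[1]=="L" else -54]);c,s=np.cos(YAW),np.sin(YAW)
    return C+np.array([[c,-s],[s,c]])@p
def shift(s,P,yaw=None):
    R=Ro.from_euler("xyz",s["tcp_rot"])
    d=R.inv().apply(np.asarray(P,float)-s["eef_pos"])
    t=None
    if yaw is not None: t=np.degrees((R.inv()*Ro.from_euler("xyz",[np.pi,0,yaw])).as_rotvec()).round(2)
    return t,d.round(1)
E
python3 - <<'E'
from rig import r
from h import *
s=r.sense()
for n in ("FL","FR","BL","BR"): print(n,spot(n).round(1))
for P in [(340,-250,200),(350,0,200),(360,180,180),(*spot("FL"),130)]: print(P,shift(s,P,YAW))
E
```

```text
FL [466.5 301.3]
FR [452.2 194.3]
BL [545.8 290.7]
BR [531.5 183.7]
(340, -250, 200) (array([ 0.  , -0.  , 26.29]), array([ 242.1, -279.3,   31.3]))
(350, 0, 200) (array([ 0.  , -0.  , 26.29]), array([ 331.6, -513. ,   31.3]))
(360, 180, 180) (array([ 0.  , -0.  , 26.29]), array([ 398.7, -680.3,   51.3]))
(np.float64(466.51410379241855), np.float64(301.32743023106013), 130) (array([ 0.  , -0.  , 26.29]), array([ 538.4, -761.1,  101.3]))
```

Request:
play_rows(moves=[[[0, 0, 8], [30, -35, 4], 0], [[0, 0, 14], [60, -70, 8], 0], [[0, 0, 20], [90, -105, 12], 0], [[0, 0, 26.3], [120, -140, 16], 0], [[0, 0, 26.3], [150, -175, 20], 0], [[0, 0, 26.3], [180, -210, 24], 0], [[0, 0, 26.3], [210, -245, 28], 0], [[0, 0, 26.3], [242, -279, 31], 0], [[0, 0, 26.3], [257, -318, 31], 0], [[0, 0, 26.3], [272, -357, 31], 0], [[0, 0, 26.3], [287, -396, 31], 0], [[0, 0, 26.3], [302, -435, 31], 0], [[0, 0, 26.3], [317, -474, 31], 0], [[0, 0, 26.3], [332, -513, 31], 0], [[0, 0, 26.3], [349, -555, 36], 0], [[0, 0, 26.3], [366, -597, 41], 0], [[0, 0, 26.3], [383, -639, 46], 0], [[0, 0, 26.3], [399, -680, 51], 0], [[0, 0, 26.3], [399, -680, 51], 0], [[0, 0, 26.3], [399, -680, 51], 0]])

```text
clock: 2.75
eef_pos: [360.0, 180.5, 180.1]
tcp_rot: [3.141, 0.0, -0.13]
contact_force: [0.1, -0.3, 0.1]
opening: 0.003
```

```bash
python3 - <<'E'
from rig import r
from h import *
s=r.sense(); print(s["eef_pos"],s["tcp_rot"],s["qpos"],s["contact_force"])
for n in ("FL","FR"): print(n,shift(s,(*spot(n),90),YAW))
E
```

```text
[360.04309586 180.53642727 180.14705629] [ 3.14103963e+00  3.92579054e-04 -1.30126101e-01] [ 4.61271186e-01  6.62362732e-02  2.13325494e+00 -2.96883569e-04
  9.42735693e-01  2.16236802e+00] [ 0.13673125 -0.33626938  0.0798671 ]
FL (array([0.03, 0.02, 0.16]), array([  89.9, -133.6,   90. ]))
FR (array([0.03, 0.02, 0.16]), array([ 89.6, -25.6,  90.1]))
```

Request:
play_rows(moves=[[[0, 0, 0], [30, -45, 20], 0], [[0, 0, 0], [60, -90, 50], 0], [[0, 0, 0], [90, -134, 80], 0], [[0, 0, 0], [90, -134, 90], 0], [[0, 0, 0], [90, -134, 90], 0], [[0, 0, 0], [90, -134, 90], 0]])

```text
clock: 3.35
eef_pos: [466.4, 300.0, 89.4]
tcp_rot: [3.139, 0.002, -0.131]
contact_force: [0.1, -0.2, 0.4]
opening: 0.002
```

```bash
cat > look.py <<'E'
import sys
from rig import r
from h import *
n=sys.argv[1]
s=r.sense(); print(s["clock"],s["eef_pos"].round(2),s["tcp_rot"].round(4),s["contact_force"].round(2))
a=r.grab_frame("side")["color"]
w=r.grab_frame("wrist")["color"]
z=cv2.resize(a[230:340,170:310],(500,393),interpolation=cv2.INTER_CUBIC)
cv2.imwrite(f"pics/{n}.png",np.hstack([z,cv2.resize(w,(300,225))if 0 else cv2.copyMakeBorder(cv2.resize(w,(300,225)),0,168,0,0,cv2.BORDER_CONSTANT)])[:,:,::-1])
E
python3 look.py l1
```

```text
3.35 [466.42 299.96  89.38] [ 3.1393e+00  2.2000e-03 -1.3150e-01] [ 0.12 -0.15  0.43]
```

View pics/l1.png

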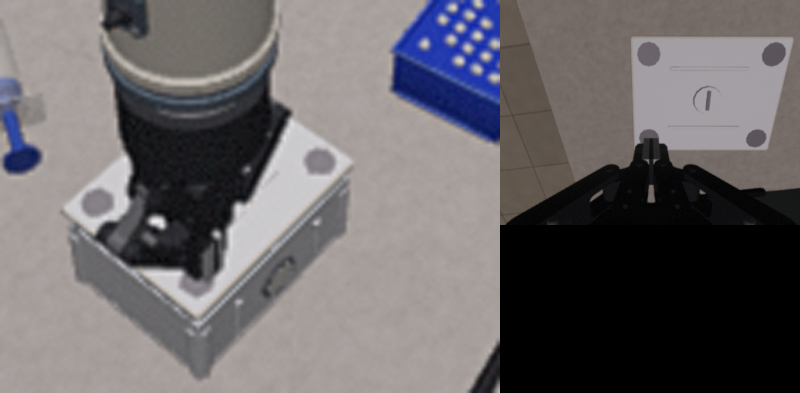

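The fingertips are over the front-left spot (in the wrist view, spot at (649,136), tips at (650,150)). Now I'll press.

Request:
play_rows(moves=[[[0, 0, 0], [0, -1, 8], 0], [[0, 0, 0], [0, -1, 12], 0], [[0, 0, 0], [0, -1, 14], 0], [[0, 0, 0], [0, -1, 16], 0], [[0, 0, 0], [0, -1, 17], 0], [[0, 0, 0], [0, -1, 18], 0], [[0, 0, 0], [0, -1, 18], 0]])

```text
clock: 4.15
eef_pos: [466.3, 301.2, 73.2]
tcp_rot: [3.141, 0.001, -0.131]
contact_force: [-2.5, -1.1, 6.9]
opening: -0.0
```

Request:
play_rows(moves=[[[0, 0, 0], [0, 0, 1.5], 0], [[0, 0, 0], [0, 0, 3], 0], [[0, 0, 0], [0, 0, 4], 0], [[0, 0, 0], [0, 0, 5], 0], [[0, 0, 0], [0, 0, 5], 0]])

```text
clock: 4.65
eef_pos: [466.2, 301.4, 69.8]
tcp_rot: [3.141, 0.001, -0.131]
contact_force: [-6.8, -2.8, 19.4]
opening: 0.003
```

Request:
play_rows(moves=[[[0, 0, 0], [0, 0, 2], 0], [[0, 0, 0], [0, 0, 2.5], 0], [[0, 0, 0], [0, 0, 2.5], 0]])

```text
clock: 4.95
eef_pos: [466.3, 301.5, 69.4]
tcp_rot: [3.141, 0.0, -0.131]
contact_force: [-6.1, -4.6, 26.0]
opening: 0.001
```

Request:
play_rows(moves=[[[0, 0, 0], [0, 0, -10], 0], [[0, 0, 0], [0, 0, -40], 0], [[0, 0, 0], [-40, 20, -90], 0], [[0, 0, 0], [-80, 40, -110], 0], [[0, 0, 0], [-80, 40, -110], 0], [[0, 0, 0], [-80, 40, -110], 0]])

```text
clock: 5.55
eef_pos: [381.1, 272.3, 180.8]
tcp_rot: [-3.14, -0.001, -0.13]
contact_force: [0.8, 0.2, -1.2]
opening: -0.002
```

```bash
python3 look.py l2; python3 - <<'E'
from rig import r
from h import *
s=r.sense()
for n in ("FL","FR","BL","BR"): print(n,shift(s,(*spot(n),90),YAW))
E
```

```text
5.55 [381.09 272.29 180.78] [-3.1403e+00 -1.5000e-03 -1.3020e-01] [ 0.81  0.25 -1.24]
FL (array([-0.04, -0.06,  0.13]), array([ 79.4, -39.1,  89.6]))
FR (array([-0.04, -0.06,  0.13]), array([79.1, 68.9, 89.6]))
BL (array([-0.04, -0.06,  0.13]), array([159.4, -38.9,  89.7]))
BR (array([-0.04, -0.06,  0.13]), array([159.1,  69.1,  89.6]))
```

View pics/l2.png

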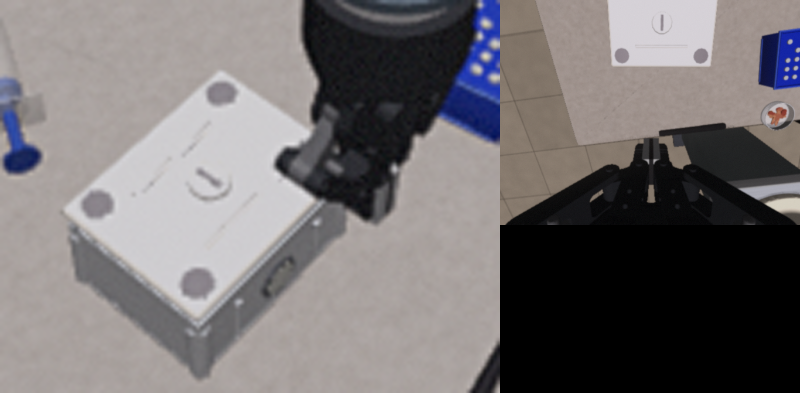

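Front-left has gone down and its gap has closed. Next is front-right.

Request:
play_rows(moves=[[[0, 0, 0], [40, 35, 40], 0], [[0, 0, 0], [79, 69, 75], 0], [[0, 0, 0], [79, 69, 94], 0], [[0, 0, 0], [79, 69, 100], 0], [[0, 0, 0], [79, 69, 103], 0], [[0, 0, 0], [79, 69, 105], 0], [[0, 0, 0], [79, 69, 106], 0], [[0, 0, 0], [79, 69, 106], 0]])

```text
clock: 6.45
eef_pos: [452.4, 195.1, 74.2]
tcp_rot: [-3.141, -0.002, -0.13]
contact_force: [-0.6, -1.0, 0.5]
opening: 0.001
```

Request:
play_rows(moves=[[[0, 0, 0], [0, 0, 1], 0], [[0, 0, 0], [0, 0, 2], 0], [[0, 0, 0], [0, 0, 3], 0], [[0, 0, 0], [0, 0, 3], 0]])

```text
clock: 6.85
eef_pos: [452.5, 195.9, 71.7]
tcp_rot: [-3.14, -0.002, -0.129]
contact_force: [-1.9, -1.1, 5.4]
opening: 0.001
```

Request:
play_rows(moves=[[[0, 0, 0], [0, 1, 1], 0], [[0, 0, 0], [0, 1.5, 2], 0], [[0, 0, 0], [0, 1.5, 3], 0], [[0, 0, 0], [0, 1.5, 4], 0], [[0, 0, 0], [0, 1.5, 4], 0]])

```text
clock: 7.35
eef_pos: [452.5, 195.6, 69.1]
tcp_rot: [-3.139, -0.003, -0.129]
contact_force: [-6.0, -0.2, 16.4]
opening: 0.002
```

Request:
play_rows(moves=[[[0, 0, 0], [0, 0.5, 2], 0], [[0, 0, 0], [0, 0.5, 3], 0], [[0, 0, 0], [0, 0.5, 3], 0]])

```text
clock: 7.65
eef_pos: [452.6, 195.7, 68.5]
tcp_rot: [-3.139, -0.003, -0.128]
contact_force: [-10.3, -7.2, 33.9]
opening: -0.003
```

Hard stop reached, with 34 N at z = 68.5. I'll retract and look from a distance, to measure the lid from its spots in the top and side views.

Request:
play_rows(moves=[[[0, 0, 0], [0, 0, -10], 0], [[0, 0, 0], [0, 0, -40], 0], [[0, 0, 0], [-45, 20, -90], 0], [[0, 0, 0], [-90, 40, -110], 0], [[0, 0, 0], [-110, 60, -110], 0], [[0, 0, 0], [-110, 60, -110], 0]])

```text
clock: 8.25
eef_pos: [331.0, 148.5, 178.9]
tcp_rot: [-3.139, -0.003, -0.127]
contact_force: [0.2, -0.1, -0.3]
opening: -0.0
```

```bash
python3 look.py l3; python3 - <<'E'
from rig import r
from h import *
s=r.sense()
for n in ("FL","FR","BL","BR"): print(n,shift(s,(*spot(n),90),YAW))
t=r.grab_frame("top");import pickle;pickle.dump(t,open("pics/t3.pkl","wb"))
f=r.grab_frame("side");pickle.dump(f,open("pics/s3.pkl","wb"))
cv2.imwrite("pics/t3.png",np.hstack([cv2.resize(t["color"][175:255,115:210],None,fx=4,fy=4,interpolation=cv2.INTER_CUBIC)])[:,:,::-1])
E
```

```text
8.25 [331.05 148.52 178.9 ] [-3.1386e+00 -2.6000e-03 -1.2720e-01] [ 0.2  -0.1  -0.29]
FL (array([-0.28, -0.33,  0.31]), array([ 110.1, -165.8,   90.3]))
FR (array([-0.28, -0.33,  0.31]), array([109.5, -57.8,  89.8]))
BL (array([-0.28, -0.33,  0.31]), array([ 190.1, -165.4,   90.8]))
BR (array([-0.28, -0.33,  0.31]), array([189.5, -57.4,  90.3]))
```

View pics/l3.png

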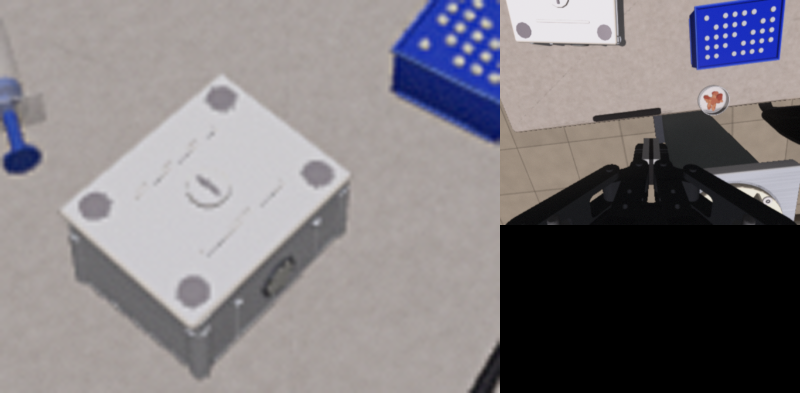

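View pics/t3.png

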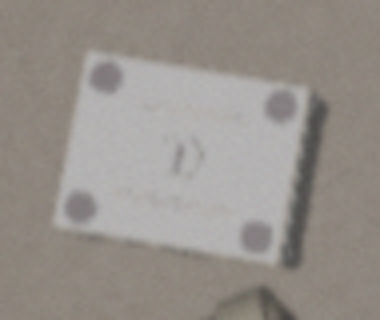

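The front edge is down. I'll fit the lid's 6-DOF pose to check the back corners are still up.

```bash
cat > fit.py <<'E'
import pickle,sys
from h import *
from scipy.optimize import least_squares
B=np.array([[-40,54,0],[-40,-54,0],[40,54,0],[40,-54,0]],float)
def cen(f,px):
    g=cv2.cvtColor(f["color"],cv2.COLOR_RGB2GRAY).astype(float); out=[]
    for p in px:
        p=np.array(p,float)
        yy,xx=np.mgrid[:g.shape[0],:g.shape[1]]
        for _ in range(4):
            D=np.hypot(xx-p[0],yy-p[1]);k=D<5; bg=np.percentile(g[k],85);m=np.clip(bg-8-g,0,40)*k
            p=np.array([(m*xx).sum(),(m*yy).sum()])/m.sum()
        out.append(p)
    return np.array(out)
def fit(T,S,tp,sp):
    tp=cen(T,tp);sp=cen(S,sp)
    def P(p): return (Ro.from_euler("z",p[3])*Ro.from_euler("xy",p[4:])).apply(B)+p[:3]
    def e(p): return np.concatenate([(proj(T,P(p))-tp).ravel(),(proj(S,P(p))-sp).ravel()])
    q=least_squares(e,[499,242,72,-.133,0,0],x_scale=[10,10,10,.1,.1,.1])
    print("pose",q.x.round(3),"rms",np.sqrt((q.fun**2).mean()).round(2)); print("spot z FL FR BL BR",P(q.x)[:,2].round(1))
E
python3 - <<'E'
from fit import *
ld=lambda n:pickle.load(open(n,"rb"))
zc=lambda p:(115+p[0]/4,175+p[1]/4)
za=lambda p:(175+p[0]*110/400,235+p[1]*100/364)
zs=lambda p:(170+p[0]*.28,230+p[1]*.28)
fit(ld("pics/top0.pkl"),ld("pics/side0.pkl"),[zc(p) for p in [(83,208),(260,234),(108,77),(284,103)]],[za(p) for p in [(183,268),(308,146),(82,187),(207,76)]])
fit(ld("pics/t3.pkl"),ld("pics/s3.pkl"),[zc(p) for p in [(80,207),(256,237),(106,77),(280,106)]],[zs(p) for p in [(192,291),(317,174),(95,207),(221,98)]])
E
```

```text
pose [ 4.99680e+02  2.43522e+02  7.84590e+01 -1.33000e-01  4.00000e-03
  3.00000e-03] rms 0.25
spot z FL FR BL BR [78.8 78.4 78.5 78.1]
pose [ 4.99294e+02  2.46255e+02  7.39510e+01 -1.51000e-01  9.00000e-03
 -6.00000e-02] rms 0.2
spot z FL FR BL BR [72.  71.1 76.8 75.9]
```

Correcting for the +2.4 mm bias seen in the first fit, FL is about 69.6, FR 68.8, BL 74.4 and BR 73.6. That means two corners are down and two are up. Next is back-left.

Request:
play_rows(moves=[[[0, 0, 0], [45, -40, 0], 0], [[0, 0, 0], [90, -80, 10], 0], [[0, 0, 0], [130, -120, 20], 0], [[0, 0, 0], [165, -150, 40], 0], [[0.3, 0.3, 0.3], [190, -166, 70], 0], [[0.3, 0.3, 0.3], [190, -166, 92], 0], [[0.3, 0.3, 0.3], [190, -166, 96], 0], [[0.3, 0.3, 0.3], [190, -166, 96], 0]])

```text
clock: 9.25
eef_pos: [545.7, 291.2, 81.6]
tcp_rot: [-3.135, -0.006, -0.133]
contact_force: [-0.0, 1.3, -0.3]
opening: 0.001
```

```bash
python3 -c "
from rig import r
from h import *
s=r.sense();print(s['contact_force'],s['tcp_rot'],shift(s,(546,292,80),YAW))"
```

```text
[-0.03048     1.33836849 -0.2670786 ] [-3.13483292 -0.00615827 -0.13286468] (array([-0.39, -0.35,  0.01]), array([ 0.2, -0.8,  1.6]))
```

Request:
play_rows(moves=[[[-0.4, -0.3, 0], [0, -0.5, 3], 0], [[-0.4, -0.3, 0], [0, -0.5, 5], 0], [[-0.4, -0.3, 0], [0, -0.5, 6], 0], [[-0.4, -0.3, 0], [0, -0.5, 7], 0], [[-0.4, -0.3, 0], [0, -0.5, 8], 0], [[-0.4, -0.3, 0], [0, -0.5, 9], 0], [[-0.4, -0.3, 0], [0, -0.5, 9], 0]])

```text
clock: 9.95
eef_pos: [546.2, 291.9, 73.2]
tcp_rot: [-3.141, -0.002, -0.133]
contact_force: [-1.1, -0.2, 4.6]
opening: -0.001
```

Request:
play_rows(moves=[[[0, 0, 0], [0, 0, 1], 0], [[0, 0, 0], [0, 0, 2], 0], [[0, 0, 0], [0, 0, 3], 0], [[0, 0, 0], [0, 0, 4], 0], [[0, 0, 0], [0, 0, 5], 0], [[0, 0, 0], [0, 0, 5], 0]])

```text
clock: 10.55
eef_pos: [546.6, 292.1, 69.0]
tcp_rot: [-3.141, -0.003, -0.133]
contact_force: [-0.5, -0.5, 5.5]
opening: 0.003
```

Request:
play_rows(moves=[[[0, 0, 0], [0, 0, 1], 0], [[0, 0, 0], [0, 0, 2], 0], [[0, 0, 0], [0, 0, 2], 0]])

```text
clock: 10.85
eef_pos: [546.8, 292.2, 68.6]
tcp_rot: [-3.14, -0.003, -0.133]
contact_force: [-4.8, -2.6, 14.8]
opening: 0.003
```

Request:
play_rows(moves=[[[0, 0, 0], [0, 0, 1.5], 0], [[0, 0, 0], [0, 0, 2], 0], [[0, 0, 0], [0, 0, 2], 0]])

```text
clock: 11.15
eef_pos: [546.8, 292.2, 68.6]
tcp_rot: [-3.14, -0.003, -0.133]
contact_force: [-6.4, -3.2, 18.9]
opening: 0.001
```

Request:
play_rows(moves=[[[0, 0, 0], [0, 0, -10], 0], [[0, 0, 0], [0, 0, -50], 0], [[0, 0, 0], [-45, 20, -80], 0], [[0, 0, 0], [-90, 40, -100], 0], [[0, 0, 0], [-140, 60, -110], 0], [[0, 0, 0], [-180, 90, -110], 0], [[0, 0, 0], [-210, 130, -110], 0], [[0, 0, 0], [-210, 150, -110], 0], [[0, 0, 0], [-210, 150, -110], 0]])

```text
clock: 12.05
eef_pos: [315.5, 168.6, 177.6]
tcp_rot: [-3.141, -0.002, -0.133]
contact_force: [0.8, 0.5, 0.7]
opening: 0.0
```

```bash
python3 - <<'E'
from rig import r
from h import *
from fit import *
s=r.sense();print(s["clock"],s["eef_pos"])
print(shift(s,(531.5,184.5,90),YAW))
T=r.grab_frame("top");S=r.grab_frame("side")
cv2.imwrite("pics/l4.png",np.hstack([cv2.resize(S["color"][230:340,170:310],(400,320),interpolation=cv2.INTER_CUBIC),cv2.resize(T["color"][175:255,115:210],(380,320),interpolation=cv2.INTER_CUBIC)])[:,:,::-1])
zc=lambda p:(115+p[0]/4,175+p[1]/4)
zs=lambda p:(170+p[0]*.28,230+p[1]*.28)
fit(T,S,[zc(p) for p in [(80,207),(256,237),(106,77),(280,106)]],[zs(p) for p in [(192,291),(317,174),(95,207),(221,98)]])
E
```

```text
12.05 [315.45025362 168.60520248 177.61476445]
(array([-0.02, -0.14, -0.01]), array([211.8, -44.4,  88.1]))
pose [ 4.99534e+02  2.46715e+02  7.37560e+01 -1.51000e-01 -2.40000e-02
 -1.80000e-02] rms 0.24
spot z FL FR BL BR [71.7 74.3 73.2 75.8]
```

View pics/l4.png

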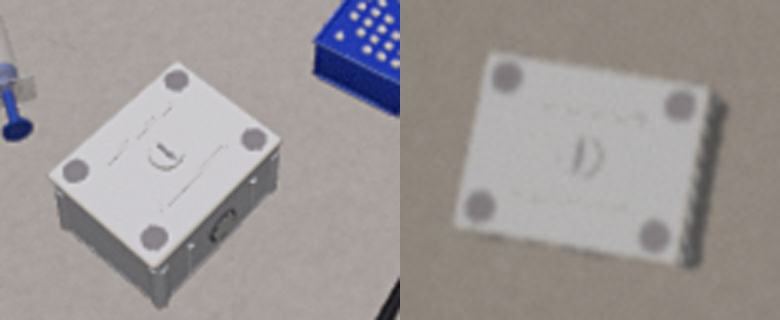

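Three corners are pressed. The lid rocks over the remaining back-right corner, which is the highest at about 73.4 mm corrected. I'll press it now.

Request:
play_rows(moves=[[[0, 0, 0], [50, -10, 0], 0], [[0, 0, 0], [100, -20, 10], 0], [[0, 0, 0], [150, -32, 20], 0], [[0, 0, 0], [190, -40, 50], 0], [[0, 0, 0], [212, -44, 80], 0], [[0, 0, 0], [212, -44, 98], 0], [[0, 0, 0], [212, -44, 102], 0], [[0, 0, 0], [212, -44, 104], 0], [[0, 0, 0], [212, -44, 105], 0], [[0, 0, 0], [212, -44, 105], 0]])

```text
clock: 13.15
eef_pos: [535.8, 187.2, 75.7]
tcp_rot: [-3.138, -0.007, -0.134]
contact_force: [0.3, 0.1, 0.3]
opening: 0.002
```

Request:
play_rows(moves=[[[0, 0, 0], [-4, 2, 0], 0], [[0, 0, 0], [-4, 2, 1], 0], [[0, 0, 0], [-4, 2, 2], 0], [[0, 0, 0], [-4, 2, 3], 0], [[0, 0, 0], [-4, 2, 4], 0], [[0, 0, 0], [-4, 2, 4], 0]])

```text
clock: 13.75
eef_pos: [531.7, 185.8, 71.8]
tcp_rot: [-3.138, -0.007, -0.134]
contact_force: [-0.5, -1.2, 4.4]
opening: 0.0
```

Request:
play_rows(moves=[[[0, 0, 0], [0, 0, 1], 0], [[0, 0, 0], [0, 0, 2], 0], [[0, 0, 0], [0, 0, 3], 0], [[0, 0, 0], [0, 0, 4], 0], [[0, 0, 0], [0, 0, 5], 0], [[0, 0, 0], [0, 0, 5], 0]])

```text
clock: 14.35
eef_pos: [531.9, 185.7, 68.0]
tcp_rot: [-3.138, -0.007, -0.134]
contact_force: [-5.6, -4.3, 19.1]
opening: 0.0
```

Request:
play_rows(moves=[[[0, 0, 0], [0, 0, 1.5], 0], [[0, 0, 0], [0, 0, 2], 0], [[0, 0, 0], [0, 0, 2], 0]])

```text
clock: 14.65
eef_pos: [531.9, 185.7, 68.0]
tcp_rot: [-3.138, -0.007, -0.134]
contact_force: [-9.2, -4.0, 28.4]
opening: 0.003
```

Request:
play_rows(moves=[[[0, 0, 0], [0, 0, -10], 0], [[0, 0, 0], [0, 0, -50], 0], [[0, 0, 0], [-45, 0, -80], 0], [[0, 0, 0], [-90, 0, -100], 0], [[0, 0, 0], [-140, 0, -110], 0], [[0, 0, 0], [-180, 10, -110], 0], [[0, 0, 0], [-200, 20, -110], 0], [[0, 0, 0], [-210, 20, -110], 0], [[0, 0, 0], [-210, 20, -110], 0]])

```text
clock: 15.55
eef_pos: [320.1, 193.9, 176.6]
tcp_rot: [-3.137, -0.008, -0.133]
contact_force: [0.7, -0.1, -0.6]
opening: 0.0
```

```bash
python3 - <<'E'
from rig import r
from h import *
from fit import *
s=r.sense();print(s["clock"],s["eef_pos"])
T=r.grab_frame("top");S=r.grab_frame("side")
cv2.imwrite("pics/l5.png",np.hstack([cv2.resize(S["color"][230:340,170:310],(400,320),interpolation=cv2.INTER_CUBIC),cv2.resize(T["color"][175:255,115:210],(380,320),interpolation=cv2.INTER_CUBIC)])[:,:,::-1])
zc=lambda p:(115+p[0]/4,175+p[1]/4)
zs=lambda p:(170+p[0]*.28,230+p[1]*.28)
fit(T,S,[zc(p) for p in [(80,207),(256,237),(106,77),(280,106)]],[zs(p) for p in [(192,291),(317,174),(95,207),(221,98)]])
E
```

```text
15.55 [320.06019658 193.88697371 176.63263229]
pose [ 4.99793e+02  2.46348e+02  7.06680e+01 -1.51000e-01  1.00000e-03
  4.00000e-03] rms 0.25
spot z FL FR BL BR [70.9 70.8 70.6 70.4]
```

View pics/l5.png

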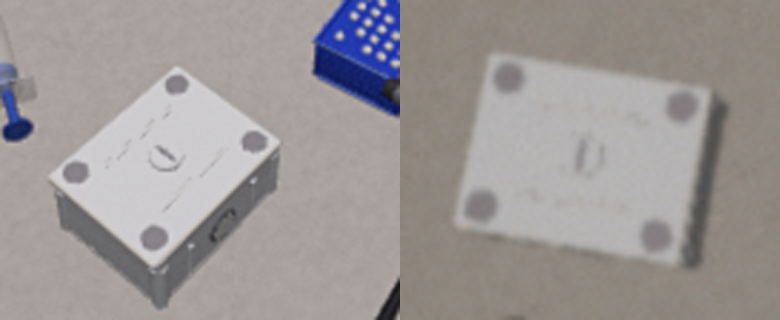

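The lid is flat within about 0.3° and its top is at about 68.3 mm (bias-corrected), so it is home. No band shows, and the arm is well clear, so I'm handing in.

```bash
python3 -c "
from rig import r
print(r.sign_off()); s=r.sense(); print(s['clock'],s['contact_force'])"
```

```text
the job is handed in; nothing more can be done
None
the job is handed in; nothing more can be done
```

The lid of the left-hand dry box is pressed down at all four corners and sits flat on the rim. I handed the job in at about 16 s of the 56 s allowed; no verdict was reported.

**Which box:** the dry box was the left one, at about (499, 243) mm. Its lid top measured 77 mm, against 69 mm for the sealed twin on the right.

**Pressing:** I used the shut fingertips, one corner at a time: front-left, front-right, back-left, back-right. Each was pressed to a hard stop. Readings at the end of each press ranged from about 19 to 34 N, within the 40 N limit.

**Last checks:**
- **Height and tilt:** the lid-top spots fitted at 70.4–70.9 mm. Taking off the 2.4 mm bias seen in the first fit, that is about 68.3 mm, against 68 mm when home. Tilt is under 0.3°.
- **Gasket:** no black band shows in the last pictures, and the arm was clear of everything.
- **Lid shift:** the lid appears to have moved about 3 mm sideways and turned about 1° against the box since the start, within the 10 mm allowed.
- **Not measured directly:** I could not read the gasket positions, so the steps of one, two and three corners down rest on the lid fits and the press forces. After the first corner I only had the picture. Front-right met the finger about 2–4 mm lower than I expected, so the first press may have lowered it a little early.

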